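# Lay out an evaporation station on the lab bench

## Task

Set up the evaporation station: first stand the white porcelain dish in the middle of the hotplate's round plate, then lay the metal cover centred on the dish. Stand the blue-capped amber bottle in the grey tray, midway between the two clear bottles and centred across the tray's width, and stand the red-lidded white jar on the bench in front of the middle of the tube rack, on the side facing the robot and about two centimetres clear of the rack. Keep the bottle and the jar upright, leave the yellow-capped amber bottle and the green-lidded jar where they are, and let go of everything.

Things in the scene. Friction and masses are not known exactly. Their poses are not given: they have to be found in the camera images.
- dish: White porcelain dish, an open round cup: outside 60 mm in diameter from 12 mm up to its rim at 42 mm, tapering to 48 mm at the foot, wall 4 mm, about 110 g. Loose on the bench. Origin: centre of its underside; z is up. All the loose things stand upright in a rough arc on the near part of the bench, about 90 to 150 mm apart centre to centre, in any order.
- cover: Round flat aluminium cover: disc 70 mm in diameter and 5 mm thick with a flat underside, and a black knob on top in the middle (stem 12 mm in diameter from 5 to 10 mm high, grip 18 mm in diameter from 10 to 30 mm high), about 60 g. Lies loose on the bench, knob up. Origin: centre of its underside; z is up. On the dish its underside rests on the rim, 42 mm above the dish's origin.
- amber_blue: Amber-brown bottle with a blue cap: round body 50 mm in diameter up to 70 mm high, then a short cone to a blue screw cap 34 mm in diameter, 100 mm tall in all, about 160 g, pale label band. Stands loose on the bench. Origin: centre of its underside; z is up.
- jar_red: Milk-white straight round jar with a flat red lid: body 50 mm in diameter up to 70 mm high, lid 52 mm in diameter from 70 to 90 mm, about 140 g, pale label band. Stands loose on the bench. Origin: centre of its underside; z is up.
- amber_yellow: Amber-brown bottle with a yellow cap (a look-alike, to be left alone): round body 50 mm in diameter up to 70 mm high, then a short cone to a yellow screw cap 34 mm in diameter, 100 mm tall in all, about 160 g, pale label band. Stands loose on the bench. Origin: centre of its underside; z is up.
- jar_green: Milk-white straight round jar with a flat green lid: body 50 mm in diameter up to 70 mm high, lid 52 mm in diameter from 70 to 90 mm, about 140 g, pale label band. Stands loose on the bench. Origin: centre of its underside; z is up. To be left alone.
- plate_center (a point): Centre of the top face of the hotplate's round dark metal plate (124 mm in diameter, 75 mm above the bench). The hotplate is a fixed white box 170 mm deep (x) by 150 mm wide (y), 64 mm high under the plate, with two knobs on its front. Axes: x away from the robot (turned by at most 15 degrees), y left, z up. It may stand at the left, in the middle or at the right.
- tube_rack: Fixed white tube rack, 80 mm deep (x) by 160 mm wide (y) by 72 mm high, two rows of four holes, with five white capped tubes standing in it up to 95 mm high. Origin: centre of its underside; x points away from the robot (turned by at most 15 degrees), y to the left along the rack, z up. Its front face is at x = -40 mm. It may stand at the left, in the middle or at the right.
- tray: Fixed grey tray, 90 mm (x) by 240 mm (y), walls 12 mm high, inner floor 4 mm above the bench. Two fixed pale-blue clear bottles with black caps, 48 mm in diameter, 89 mm high, stand in it at y = -85 and +85 mm. Origin: centre of its underside; x away from the robot (turned at most 15 degrees), y left along the tray, z up. It may stand left, middle or right.
Not all that is in view belongs to the job. What is shaped like the jar_red but pink is not meant.

How it is judged:
On the way, in this order (a step that is already met when the one before it is completed fails the run):
1. the dish stands released in the middle of the hotplate's plate (horizontal distance between dish and plate_center below 0.012 m and z of dish in the frame of plate_center between -0.003 and 0.003 m and angle between dish's own z axis and vertical below 0.08 rad and contact force between the fingers and dish below 0.05 N and linear speed of dish below 0.02 m/s), for 0.2 s.
2. the cover lies released on the dish, on the hotplate (horizontal distance between dish and plate_center below 0.012 m and z of dish in the frame of plate_center between -0.003 and 0.003 m and angle between each of dish, cover's own z axis and vertical below 0.08 rad and horizontal distance between cover and dish below 0.01 m and z of cover in the frame of dish between 0.039 and 0.046 m and contact force between the fingers and cover below 0.05 N and linear speed of cover below 0.02 m/s), for 0.2 s.
At the end, for the whole second after the job is handed in: Dish upright on the plate within 12 mm of its centre; cover flat on the dish within 10 mm; blue-capped bottle upright in the tray within 13 mm of the midpoint each way; red-lidded jar upright on the bench, 5 to 35 mm before the rack, within 15 mm of its middle; all at rest (horizontal distance between dish and plate_center below 0.012 m and z of dish in the frame of plate_center between -0.003 and 0.003 m and angle between each of dish, cover, amber_blue, jar_red's own z axis and vertical below 0.08 rad and horizontal distance between cover and dish below 0.01 m and z of cover in the frame of dish between 0.039 and 0.046 m and y of amber_blue in the frame of tray between -0.013 and 0.013 m and x of amber_blue in the frame of tray between -0.013 and 0.013 m and z of amber_blue in the frame of tray between 0.001 and 0.007 m and x of jar_red in the frame of tube_rack between -0.1 and -0.07 m and y of jar_red in the frame of tube_rack between -0.015 and 0.015 m and height (world z) of jar_red between -0.003 and 0.004 m and linear speed of each of dish, cover, amber_blue, jar_red below 0.02 m/s); the robot touches nothing.
It fails at once if the yellow-capped bottle is moved by more than 25 mm or tipped (distance of amber_yellow from where it was at the start of the episode above 0.025 m or angle between amber_yellow's own z axis and vertical above 0.5 rad).
It fails at once if the green-lidded jar is moved by more than 25 mm or tipped (distance of jar_green from where it was at the start of the episode above 0.025 m or angle between jar_green's own z axis and vertical above 0.5 rad).
It fails at once if the blue-capped bottle or the red-lidded jar is tipped over (more than 40 degrees) (angle between any of amber_blue, jar_red's own z axis and vertical above 0.7 rad).
It also fails if it takes over 104 s, if anything falls off the work surface, if the arm or the gripper's body presses on something with over 40 N, if the wrist force passes 120 N, or if a joint passes its speed limit or range.

## Robot

A 6-joint arm with a two-finger parallel gripper is mounted at the origin on the work surface. World frame = base frame: x ahead of the robot, y to its left, z up, the work surface at z = 0. Lengths are in m, angles in rad, forces in N, time in s.
With the tool pointing down it reaches from about 0.325 to 0.775 m from the base axis. Payload 9.3 kg.
Tool frame: the origin (TCP) lies midway between the tips of the shut fingers; the grasp point (between the pads) lies 19 mm behind it; y points along the fingers, z is the direction in which the jaws open and shut, and the axes are right-handed (so a half turn about y gives the same grasp; the last joint's range is limited). The gripper opens to 85 mm and grips with 20 to 120 N. Pads are 22 mm wide; open, the fingers measure 114 mm over their backs; the gripper's body (76 mm by 85 mm) begins 54 mm behind the grasp point. The pads swing forward as they close: fully open they stand 13 mm farther back than shut.
Start: joints at [-1.284, 0.259, 0.021, 1.334, 0, 1.418], TCP at [0.234, -0.498, 0.231] pointing down, gripper open.
Joint ranges: [-3.04, 3.04], [-0.91, 1.82], [-1.04, 1.36], [-1.92, 1.95], [-1.52, 1.45], [-3.14, 3.14]. Speed limits (rad/s): [2.22, 2.22, 2.79, 3.14, 3.14, 3.14].

## Interface

Orientations are given as a rotation vector (axis times angle).
In Python, from plant import bot gives the robot as it stands. The module is installed in compiled form; this text tells all that it offers.
- The arm moves only by the tool carry_out, never from a script. Its argument "rows" is a list of rows, each a list of 3 entries, a list of its own where there are three numbers: the shift along the world's x, y, z in mm, then the turn, a rotation vector about the world's x, y, z in rad, then the opening in per cent of the stroke, from 0 (shut) to 100 (fully open). In form: [[[tx, ty, tz], [wx, wy, wz], claw], ...]. A call has exactly 10 rows; each row shifts and turns the commanded pose from where the row before left it; what a row does not reach is not made up. A row lasts 1/12 s, in which the tool goes at most 41.7 mm and 7.16 degrees, less where a joint would pass 70% of its speed; a pose out of reach is approached as far as the arm can. A call with a gripper value outside its range is refused whole. The fingers move at their own pace and stop on an object; the grip force is fixed at half the most. Time passes only in rows, so rows that do not move let the fingers close, or fill a call up. It gives the time, the measured TCP pose, the force and the opening at its end, in the units of the state.
- bot.get_state(): the state, without advancing time (a new reading comes with each control period).
- bot.get_image(name): name is "side" or "top"; returns the picture (480x640x3 uint8, red, green, blue); there is no depth.
- bot.camera_params(name): a dict with "mtx" (3x3 intrinsics, pixels), "R" (3x3) and "t" (3): a world point X has camera coordinates R X + t. Camera axes: x right, y down, z forward; pixel columns grow to the right and rows downward; lengths in m; the calibration is good to about 2 mm. A picture is of the moment at which its call begins. camera_params takes no time and is no camera call.
- bot.job_done(): hands the job in, once; it reports no verdict.
Trained networks look in the newest picture that a camera, given by its name, has taken for a name from the list of things; names that differ only in an ending like _2 or _b are one class to them, and where a whole thing is asked for, a point or a joint stands for the part that bears it (a point fixed in the world has none). Each returns a list of dicts, best first, with "p" (0 to 1); they miss things now and then, are a little off and sometimes report something else, mostly with a low value. They report only what shows in the picture. A call takes as long as a camera call. They do not tell look-alikes from the thing itself.
- bot.trace(camera, label): "region" (480x640 bool, what is visible of it) and "position" ([column, row] in pixels, amid what is visible of it).
The state is a dict: "t": time; "qpos": joint angles; "dq": joint speeds; "tau": joint torques, N m; "tool_pos": TCP position; "ee_rot": TCP orientation; "contact_force": force on the tool from outside, world axes, zero at the start; "wrist_torque": the same for the moment, N m; "grip_width": finger opening in m.
Only numpy, scipy, OpenCV 4.12 (cv2) and the standard library are available. Lean on these libraries where they do the work, as an engineer would, in place of code of your own. Each camera call takes 0.05 s, during which the arm holds its last target. There are 200 camera calls.

## Working session

There is one attempt and no reset: what is moved stays moved. The work goes in short steps, Python scripts to look and compute and a tool call to move; the robot and the scene stay as the last step left them, time stands still between calls to the robot, and variables do not carry over. Pictures are saved under pics/ and viewed, about 12 in all and at most 16, crops included, and the job is handed in when it is done.

Besides the shell and the picture viewer there is one more tool, called after "Emit:" as a command line: name --argument value ..., lists and objects as JSON in quotes. carry_out: Moves the arm, as the interface text tells. Its arguments: {"type":"object","properties":{"rows":{"type":"array","items":{"type":"array"}}},"required":["rows"]}

```bash
mkdir -p pics
python3 - <<'E'
from plant import bot
import cv2,numpy as np
np.set_printoptions(precision=4,suppress=True)
for n in("top","side"):
    im=bot.get_image(n); cv2.imwrite(f"pics/{n}0.png",im[:,:,::-1])
    c=bot.camera_params(n); print(n,c["mtx"],c["R"],c["t"], -np.array(c["R"]).T@c["t"])
s=bot.get_state(); print(s)
for n in("top","side"):
  for l in("dish","cover","amber_blue","jar_red","plate_center","tube_rack","tray"):
    try:
        for d in bot.trace(n,l): print(n,l,round(d["p"],2),np.round(d["position"],1),d["region"].sum())
    except Exception as e: print(n,l,e)
print(bot.get_state()["t"])
E
```

```text
top [[479.2592   0.     311.9025]
 [  0.     479.2592 236.1965]
 [  0.       0.       1.    ]] [[ 0.0177 -0.9997 -0.0143]
 [-0.9941 -0.0161 -0.1071]
 [ 0.1068  0.0161 -0.9941]] [0.0015 0.5051 1.068 ] [ 0.3881 -0.0076  1.1158]
side [[473.6654   0.     316.6039]
 [  0.     473.6654 249.8243]
 [  0.       0.       1.    ]] [[-0.7477 -0.664  -0.0016]
 [-0.3599  0.4073 -0.8394]
 [ 0.5581 -0.627  -0.5435]] [0.3776 0.2377 0.7114] [-0.0291  0.6     0.5867]
{'t': 0.1, 'qpos': array([-1.2837,  0.2591,  0.0208,  1.3337,  0.    ,  1.4182]), 'dq': array([-0.0003, -0.0014,  0.0021, -0.0014, -0.0007,  0.0006]), 'tau': array([  0.0036, -55.6697,  34.5069,   0.0116,  -0.0002,  -0.    ]), 'tool_pos': array([ 0.2341, -0.4974,  0.2307]), 'ee_rot': array([-0.4421,  1.9792, -1.9767]), 'contact_force': array([-0.2964, -0.0774, -0.1152]), 'wrist_torque': array([ 0.0136, -0.0006,  0.0232]), 'grip_width': 0.08584279237875526}
top dish 0.66 [193.9 308.4] 600
top cover 0.78 [292.2 263.3] 665
top cover 0.25 [448.7 309. ] 696
top amber_blue 0.7 [398.2 275.6] 449
top amber_blue 0.15 [437.6 210.2] 5612
top jar_red 0.82 [241.  278.5] 570
top jar_red 0.7 [250.7 322.4] 568
top plate_center 0.87 [435.5 210.6] 5535
top plate_center 0.24 [237.9 277.4] 525
top tube_rack 0.67 [327.7 174.3] 2735
top tube_rack 0.61 [190.3 308.8] 654
top tray 0.95 [209.3 194.8] 3998
side cover 0.56 [325.4 299.2] 701
side amber_blue 0.95 [399.3 242.5] 1057
side jar_red 0.81 [236.5 335.8] 1761
side jar_red 0.71 [290.8 318.8] 1628
side jar_red 0.58 [346.9 337.2] 1783
side plate_center 0.77 [368.1 206.2] 3464
side tube_rack 0.93 [274.6 235.9] 3326
side tube_rack 0.36 [291.3 319.9] 1645
side tray 0.54 [368.3 207.2] 3587
0.8
```

View pics/top0.png

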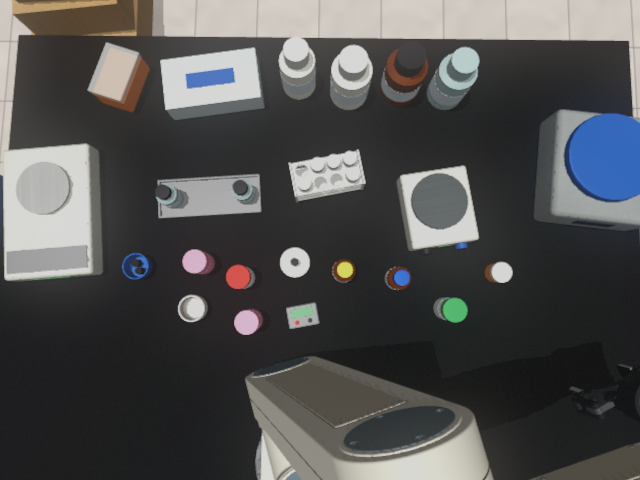

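View pics/side0.png

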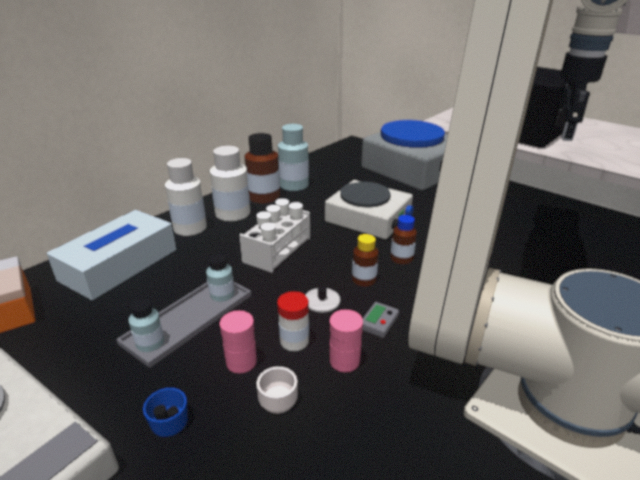

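Top view: tray (209,195), rack (328,174), hotplate (437,208), dish (193,308), red jar (240,277), cover (295,262), yellow (344,270), blue (400,278), green (453,310). Pink decoys are at (198,262) and (248,322). The side view agrees with this. Next I'll measure by colour blobs and by corners in an enlarged crop.

```bash
cat > h.py <<'E'
from plant import bot
import cv2,numpy as np
np.set_printoptions(precision=4,suppress=True)
P={n:bot.camera_params(n) for n in("top","side")}
def proj(n,X):
    c=P[n]; Y=np.atleast_2d(X)@np.array(c["R"]).T+c["t"]; q=Y@np.array(c["mtx"]).T; return q[:,:2]/q[:,2:]
def back(n,uv,z):
    c=P[n]; R=np.array(c["R"]); d=R.T@np.linalg.solve(c["mtx"],[uv[0],uv[1],1]); o=-R.T@np.array(c["t"])
    return (o+d*(z-o[2])/d[2])
def cyl(prof):
    a=np.linspace(0,2*np.pi,48,endpoint=False)
    return np.vstack([np.c_[r*np.cos(a),r*np.sin(a),0*a+z] for r,z in prof])
def hullc(n,X):
    m=cv2.moments(cv2.convexHull(proj(n,X).astype(np.float32))); return np.array([m["m10"],m["m01"]])/m["m00"],m["m00"]
def fit(n,uv,prof,z0=0):
    M=cyl(prof)+[0,0,z0]; zm=M[:,2].mean(); p=back(n,uv,zm)[:2]
    for _ in range(5):
        c,A=hullc(n,M+[*p,0]); p=p+(back(n,uv,zm)-back(n,c,zm))[:2]
    return p,A
def blob(mask,near,r=25):
    k,l,s,c=cv2.connectedComponentsWithStats(mask.astype(np.uint8)); 
    best=max((i for i in range(1,k) if np.hypot(*(c[i]-near))<r),key=lambda i:s[i,4])
    h=cv2.convexHull(np.argwhere(l==best)[:,::-1].astype(np.float32)); m=cv2.moments(h)
    return np.array([m["m10"],m["m01"]])/m["m00"],s[best,4]
JL=[(.026,.07),(.026,.09)]; CAP=[(.017,.08),(.017,.1)]
def colmask(im,name):
    H,S,V=cv2.split(cv2.cvtColor(im,cv2.COLOR_RGB2HSV))
    H=H.astype(int)
    return dict(red=((H<6)|(H>174))&(S>170)&(V>90),blue=(abs(H-110)<12)&(S>150)&(V>90),yellow=(abs(H-29)<7)&(S>140)&(V>100),
      green=(abs(H-70)<20)&(S>110)&(V>60),white=(S<45)&(V>110),pink=(abs(H-165)<9)&(S>60)&(V>150))[name]
E
python3 - <<'E'
from h import *
im=cv2.imread("pics/top0.png")[:,:,::-1].copy()
sd=cv2.imread("pics/side0.png")[:,:,::-1].copy()
for nm,col,uv,prof in [("jar_red","red",(240,277),JL),("amber_blue","blue",(401,278),CAP),("yellow","yellow",(344,270),CAP),("green","green",(454,310),JL),
   ("dish","white",(193,308),[(.024,0),(.03,.012),(.03,.042)]),("cover","white",(295,262),[(.035,0),(.035,.005)]),("pink1","pink",(198,262),[(.025,0.0),(.025,.09)]),("pink2","pink",(248,322),[(.025,0),(.025,.09)])]:
    try:
        c,a=blob(colmask(im,col),uv); p,A=fit("top",c,prof); print(nm,c,a,"pos",p,"expA",A)
    except Exception as e: print(nm,"fail",e)
for nm,col,uv,prof in [("jar_red","red",(293,304),JL),("amber_blue","blue",(405,223),CAP),("yellow","yellow",(366,243),CAP),("dish","white",(277,390),[(.024,0),(.03,.012),(.03,.042)]),]:
    try:
        c,a=blob(colmask(sd,col),uv); p,A=fit("side",c,prof); print("side",nm,c,a,"pos",p,"expA",A)
    except Exception as e: print(nm,"fail",e)
g=cv2.cvtColor(im,cv2.COLOR_RGB2GRAY)
sub=(g[165:240,405:475]<120)
k,l,s,c=cv2.connectedComponentsWithStats(sub.astype(np.uint8)); i=l[37,34]; print("plate",c[i]+[405,165],s[i]); print(back("top",c[i]+[405,165],.075)," expA",fit("top",c[i]+[405,165],[(.062,.075)]))
b=im[:,:,::-1]
A=cv2.resize(b[165:225,145:275],None,fx=6,fy=6,interpolation=3); B=cv2.resize(b[145:207,280:375],None,fx=5,fy=5,interpolation=3)
o=np.zeros((600-0,780,3),np.uint8); A=cv2.resize(A,(650,300)); B=cv2.resize(B,(456,298)); o[:300,:650]=A;o[300:598,:456]=B
cv2.imwrite("pics/crop1.png",o)   # A scale5 origin(145,165); B scale 4.8 origin (280,145)
E
```

```text
jar_red [nan nan] 1 pos [nan nan] expA 0.0
amber_blue [401.1587 277.4823] 203 pos [ 0.413  -0.1822] expA 227.34814016520977
yellow [345.4864 268.7368] 60 pos [ 0.4295 -0.0637] expA 209.5611614268273
green [454.4512 309.6346] 532 pos [ 0.3471 -0.2968] expA 539.7203398593701
dish [191.0415 308.0073] 563 pos [0.3379 0.2794] expA 652.9940364789218
cover [294.4962 261.9887] 701 pos [0.4468 0.0498] expA 715.011354012182
pink1 [nan nan] 1 pos [nan nan] expA 0.0
pink2 [nan nan] 1 pos [nan nan] expA 0.0
side jar_red [292.1352 304.2987] 698 pos [0.411  0.1673] expA 773.8317135800608
side amber_blue [406.4515 218.7098] 268 pos [ 0.4182 -0.1927] expA 228.1849146313034
side yellow [365.9087 241.7441] 257 pos [ 0.4274 -0.0599] expA 270.021787190577
side dish [276.6423 388.1539] 1539 pos [0.3386 0.2777] expA 1574.795740658883
plate [438.9954 200.7803] [   6    9   56   55 2399]
[ 0.5825 -0.2681  0.075 ]  expA (array([ 0.5829, -0.268 ]), 2477.369340985082)h.py:24: RuntimeWarning: invalid value encountered in divide
  return np.array([m["m10"],m["m01"]])/m["m00"],s[best,4]
h.py:14: RuntimeWarning: invalid value encountered in divide
  m=cv2.moments(cv2.convexHull(proj(n,X).astype(np.float32))); return np.array([m["m10"],m["m01"]])/m["m00"],m["m00"]
```

View pics/crop1.png

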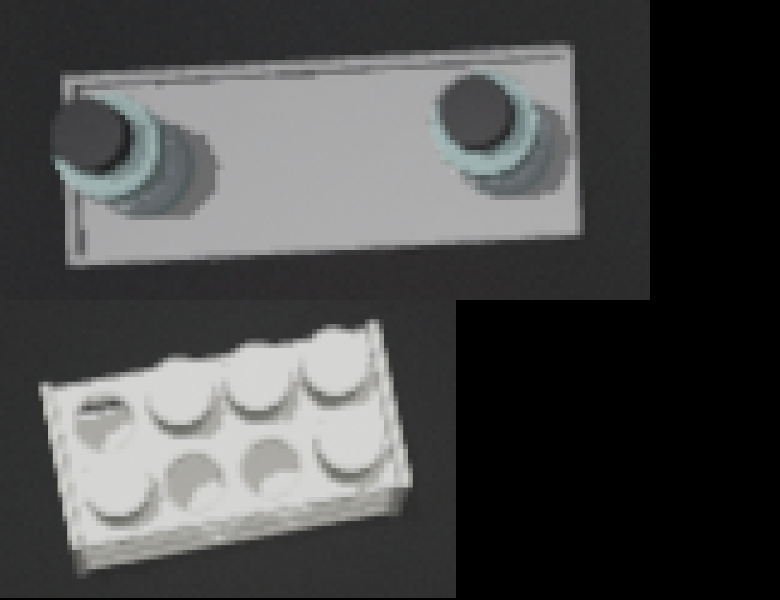

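The crop shows the tray rim corners near (157,180), (260,174), (261,212), (159,218) and the rack top corners near (289,163), (359,150), (366,184), (296,196).

Run:
```python
from h import *
im=cv2.imread("pics/top0.png")[:,:,::-1].copy()
sd=cv2.imread("pics/side0.png")[:,:,::-1].copy()
def quad(pts,z):
    X=np.array([back("top",p,z) for p in pts])[:,:2]; TL,TR,BR,BL=X
    yv=(TL+BL-TR-BR); yaw=np.arctan2(-yv[0],yv[1]); xv=(TL+TR-BL-BR)
    print("c",X.mean(0),"yaw",yaw,np.arctan2(xv[1],xv[0]),"w",np.linalg.norm(yv)/2,"d",np.linalg.norm(xv)/2); return X.mean(0),yaw
t,ty=quad([(157.4,180),(259.6,174),(261.4,212.4),(158.6,218.4)],.012)
r,ry=quad([(288.75,162.7),(358.75,149.6),(365.6,183.5),(295.8,196)],.072)
print("jar goal",r-.085*np.array([np.cos(ry),np.sin(ry)]))
for uv in [(161,190),(239,185.5)]: print("clear cap",back("top",uv,.089)[:2])
hsv=cv2.cvtColor(im,cv2.COLOR_RGB2HSV)
for u,v in [(238,277),(344,270),(198,261),(247,322),(401,278)]: print(hsv[v,u])
H,S,V=[x.astype(int) for x in cv2.split(hsv)]
for nm,mk,uv,prof in [("jar_red",((H<8)|(H>172))&(S>150)&(V>60),(240,277),JL),("yellow",(abs(H-29)<9)&(S>120)&(V>80),(344,270),CAP),("blue",(abs(H-112)<15)&(S>120)&(V>60),(401,278),CAP)]:
    for z in [1]:
        m=mk.copy(); yy,xx=np.mgrid[:480,:640]; m&=np.hypot(xx-uv[0],yy-uv[1])<20
        c,a=blob(m,uv); print(nm,c,a,fit("top",c,prof))
for uv in [(195,261),(245,322)]:print("pink",back("top",uv,.09)[:2])
H,S,V=[x.astype(int) for x in cv2.split(cv2.cvtColor(sd,cv2.COLOR_RGB2HSV))]
m=(abs(H-112)<15)&(S>120)&(V>60); m[:216]=0
c,a=blob(m,(405,223)); print("side blue",c,a,fit("side",c,CAP))
```

```text
c [0.5973 0.2528] yaw 0.07416756306903265 0.07922368071074139 w 0.2412031590584868 d 0.09158367126660938
c [ 0.6422 -0.0222] yaw 0.19901234184085487 0.21414509449440913 w 0.15790916892521337 d 0.07770230333758074
jar goal [ 0.5589 -0.039 ]
clear cap [0.5947 0.341 ]
clear cap [0.6072 0.1703]
[  1 160 211]
[ 30 136 213]
[162  40 212]
[161  37 212]
[109 176 209]
jar_red [237.6582 276.4358] 476 (array([0.4094, 0.1677]), 493.1641298455652)
yellow [344.717  269.2433] 221 (array([ 0.4284, -0.0621]), 209.340629206039)
blue [401.2376 277.4709] 212 (array([ 0.413 , -0.1823]), 227.37275313260034)
pink [0.4406 0.2593]
pink [0.3134 0.1474]
side blue [405.686  222.2316] 225 (array([ 0.4111, -0.1786]), 234.65571698802523)
```

Run:
```python
from h import *
from scipy.spatial.transform import Rotation as Ro
s=bot.get_state(); print(Ro.from_rotvec(s["ee_rot"]).as_matrix(), s["tool_pos"])
```

```text
[[-0.9048  0.      0.4258]
 [-0.4258 -0.     -0.9048]
 [ 0.     -1.      0.    ]] [ 0.2342 -0.4977  0.2313]
```

Emit:
carry_out --rows '[[[20, 36, 0], [0, 0, 0.11], 95], [[20, 36, 0], [0, 0, 0.11], 95], [[20, 36, 0], [0, 0, 0.11], 95], [[20, 36, 0], [0, 0, 0.11], 95], [[20, 36, 0], [0, 0, 0.11], 95], [[20, 36, 0], [0, 0, 0.11], 95], [[20, 36, 0], [0, 0, 0.11], 95], [[20, 36, 0], [0, 0, 0.11], 95], [[20, 36, 0], [0, 0, 0.11], 95], [[20, 36, 0], [0, 0, 0.11], 95]]'

```text
t: 1.63
tool_pos: [0.4347, -0.1357, 0.2316]
ee_rot: [-1.197, 1.227, -1.229]
contact_force: [0.8, -0.9, -0.6]
grip_width: 0.0811
```

Emit:
carry_out --rows '[[[-4, 40, -2], [0, 0, 0.05], 90], [[-4, 40, -2], [0, 0, 0.05], 90], [[-6, 40, -2], [0, 0, 0.05], 90], [[-8, 40, -2], [0, 0, 0.05], 90], [[-10, 40, -2], [0, 0, 0.05], 90], [[-10, 40, -2], [0, 0, 0.05], 90], [[-12, 40, -2], [0, 0, 0.05], 90], [[-14, 40, -2], [0, 0, 0.05], 90], [[-14, 40, -2], [0, 0, 0.05], 90], [[-14, 40, -2], [0, 0, 0.05], 90]]'

```text
t: 2.47
tool_pos: [0.3378, 0.2618, 0.2116]
ee_rot: [-1.395, 0.855, -0.856]
contact_force: [1.9, 0.1, -0.7]
grip_width: 0.0768
```

```bash
cat > st.py <<'E'
from h import *
from scipy.spatial.transform import Rotation as Ro
s=bot.get_state(); R=Ro.from_rotvec(s["ee_rot"]).as_matrix()
print("t",s["t"],"tcp",s["tool_pos"],"jaw",np.arctan2(R[1,2],R[0,2]),"down",R[:,1],"q",s["qpos"],"F",s["contact_force"],"w",s["grip_width"])
E
python3 st.py
```

```text
t 2.4667 tcp [0.3378 0.2618 0.2116] jaw 0.47142038933348673 down [ 0.0008  0.0004 -1.    ] q [ 0.4626  0.0563 -0.2786  1.235  -0.      1.562 ] F [ 1.9156  0.1204 -0.7052] w 0.07678906471257069
```

Emit:
carry_out --rows '[[[0, 8, 0], [0, 0, 0], 100], [[0, 8, -5], [0, 0, 0], 100], [[0, 0, -30], [0, 0, 0], 100], [[0, 0, -35], [0, 0, 0], 100], [[0, 0, -35], [0, 0, 0], 100], [[0, 0, -35], [0, 0, 0], 100], [[0, 0, -30], [0, 0, 0], 100], [[0, 0, -25], [0, 0, 0], 100], [[0, 0, 0], [0, 0, 0], 100], [[0, 0, 0], [0, 0, 0], 50]]'

```text
t: 3.3
tool_pos: [0.3388, 0.275, 0.0159]
ee_rot: [-1.397, 0.86, -0.858]
contact_force: [-0.4, 1.1, -0.7]
grip_width: 0.0756
```

Emit:
carry_out --rows '[[[0, 0, 0], [0, 0, 0], 50], [[0, 0, 0], [0, 0, 0], 50], [[0, 0, 0], [0, 0, 0], 50], [[0, 0, 0], [0, 0, 0], 50], [[0, 0, 0], [0, 0, 0], 50], [[0, 0, 0], [0, 0, 0], 50], [[0, 0, 0], [0, 0, 0], 50], [[0, 0, 0], [0, 0, 0], 50], [[0, 0, 0], [0, 0, 0], 50], [[0, 0, 0], [0, 0, 0], 50]]'

```text
t: 4.13
tool_pos: [0.3401, 0.2762, 0.0184]
ee_rot: [-1.393, 0.855, -0.859]
contact_force: [-0.6, -3.1, 7.8]
grip_width: 0.0589
```

Emit:
carry_out --rows '[[[0, 0, 10], [0, 0, 0], 50], [[0, 0, 20], [0, 0, 0], 50], [[0, 0, 35], [0, 0, 0], 50], [[0, 0, 35], [0, 0, 0], 50], [[0, 0, 35], [0, 0, 0], 50], [[0, 0, 35], [0, 0, 0], 50], [[8, -18, 14], [0, 0, 0], 50], [[15, -33, 0], [0, 0, 0], 50], [[16, -36, 0], [0, 0, 0], 50], [[16, -36, 0], [0, 0, 0], 50]]'

```text
t: 4.97
tool_pos: [0.3945, 0.1519, 0.2026]
ee_rot: [-1.393, 0.853, -0.858]
contact_force: [1.3, 0.4, -0.7]
grip_width: 0.0588
```

```bash
python3 st.py
```

```text
t 4.9667 tcp [0.3945 0.1519 0.2026] jaw 0.4707282800270963 down [ 0.0041  0.0007 -1.    ] q [ 0.1686  0.0504 -0.3085  1.2078  0.      1.2686] F [ 1.3234  0.4318 -0.6969] w 0.058757773265369025
```

Emit:
carry_out --rows '[[[16, -36, 0], [0, 0, 0], 50], [[16, -36, 0], [0, 0, 0], 50], [[16, -36, 0], [0, 0, 0], 50], [[16, -36, 0], [0, 0, 0], 50], [[16, -36, 0], [0, 0, 0], 50], [[16, -36, 0], [0, 0, 0], 50], [[16, -36, 0], [0, 0, 0], 50], [[16, -36, 0], [0, 0, 0], 50], [[16, -36, 0], [0, 0, 0], 50], [[16, -36, 0], [0, 0, 0], 50]]'

```text
t: 5.8
tool_pos: [0.5544, -0.2092, 0.2023]
ee_rot: [-1.395, 0.855, -0.86]
contact_force: [1.0, 0.4, -1.8]
grip_width: 0.059
```

Emit:
carry_out --rows '[[[15, -32, 0], [0, 0, 0], 50], [[11, -22, 0], [0, 0, 0], 50], [[4, -8, 0], [0, 0, 0], 50], [[0, -2, 0], [0, 0, 0], 50], [[0, 0, 0], [0, 0, 0], 50], [[0, 0, 0], [0, 0, 0], 50], [[0, 0, 0], [0, 0, 0], 50], [[0, 0, 0], [0, 0, 0], 50], [[0, 0, 0], [0, 0, 0], 50], [[0, 0, 0], [0, 0, 0], 50]]'

```text
t: 6.63
tool_pos: [0.5839, -0.2703, 0.2008]
ee_rot: [-1.396, 0.856, -0.857]
contact_force: [0.2, 0.2, -1.3]
grip_width: 0.0587
```

```bash
python3 st.py
python3 - <<'E'
from h import *
a=bot.get_image("side");b=bot.get_image("top")
cv2.imwrite("pics/c2s.png",a[:,:,::-1]);cv2.imwrite("pics/c2t.png",b[:,:,::-1])
o=np.hstack([cv2.resize(a[120:320,260:510],(400,320)),cv2.resize(b[120:320,330:580],(400,320))])
cv2.imwrite("pics/c2.png",o[:,:,::-1])
E
```

```text
t 6.6333 tcp [ 0.5839 -0.2703  0.2008] jaw 0.4697420199256207 down [ 0.0003 -0.0002 -1.    ] q [-0.5638  0.4291  0.1998  1.3411 -0.      0.5372] F [ 0.2475  0.2341 -1.3346] w 0.058672779899167644
```

View pics/c2.png

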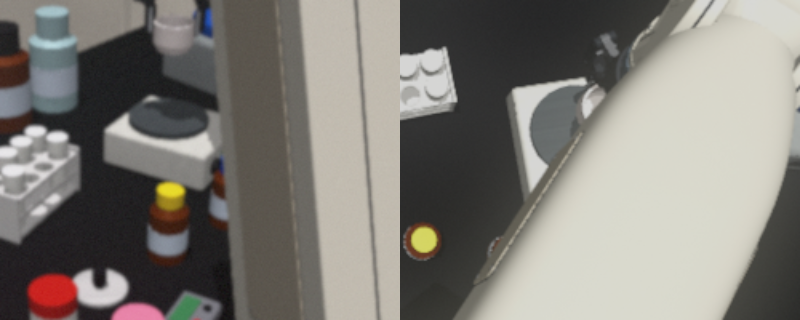

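Dish is held level, over the plate at (369,142) in the side view. Lowering.

Emit:
carry_out --rows '[[[-1, 2, -10], [0, 0, 0], 50], [[0, 0, -20], [0, 0, 0], 50], [[0, 0, -25], [0, 0, 0], 50], [[0, 0, -20], [0, 0, 0], 50], [[0, 0, -15], [0, 0, 0], 50], [[0, 0, -8], [0, 0, 0], 50], [[0, 0, -4], [0, 0, 0], 50], [[0, 0, -2], [0, 0, 0], 50], [[0, 0, 0], [0, 0, 0], 50], [[0, 0, 0], [0, 0, 0], 50]]'

```text
t: 7.57
tool_pos: [0.5834, -0.2692, 0.0974]
ee_rot: [-1.395, 0.856, -0.858]
contact_force: [-0.4, -0.2, -1.0]
grip_width: 0.0587
```

Emit:
carry_out --rows '[[[0, 0, -1], [0, 0, 0], 50], [[0, 0, -1], [0, 0, 0], 50], [[0, 0, -1], [0, 0, 0], 50], [[0, 0, -1], [0, 0, 0], 50], [[0, 0, 0], [0, 0, 0], 50], [[0, 0, 0], [0, 0, 0], 50], [[0, 0, 0], [0, 0, 0], 50], [[0, 0, 0], [0, 0, 0], 50], [[0, 0, 0], [0, 0, 0], 50], [[0, 0, 0], [0, 0, 0], 50]]'

```text
t: 8.4
tool_pos: [0.5831, -0.269, 0.0935]
ee_rot: [-1.395, 0.856, -0.858]
contact_force: [-1.5, 0.6, 5.9]
grip_width: 0.0591
```

Emit:
carry_out --rows '[[[0, 0, 0], [0, 0, 0], 75], [[0, 0, 0], [0, 0, 0], 85], [[0, 0, 0], [0, 0, 0], 95], [[0, 0, 0], [0, 0, 0], 95], [[0, 0, 0], [0, 0, 0], 95], [[0, 0, 0], [0, 0, 0], 95], [[0, 0, 10], [0, 0, 0], 95], [[0, 0, 20], [0, 0, 0], 95], [[0, 0, 35], [0, 0, 0], 95], [[0, 0, 35], [0, 0, 0], 95]]'

```text
t: 9.23
tool_pos: [0.5824, -0.2686, 0.1935]
ee_rot: [-1.395, 0.859, -0.856]
contact_force: [1.1, -0.3, 0.9]
grip_width: 0.0812
```

Emit:
carry_out --rows '[[[-10, 22, 0], [0, 0, 0], 95], [[-15, 34, 0], [0, 0, 0], 60], [[-15, 36, 0], [0, 0, 0], 45], [[-15, 36, 0], [0, 0, 0], 45], [[-15, 36, 0], [0, 0, 0], 45], [[-15, 36, 0], [0, 0, 0], 45], [[-15, 36, 0], [0, 0, 0], 45], [[-15, 36, 0], [0, 0, 0], 45], [[-13, 28, 0], [0, 0, 0], 45], [[-8, 19, 0], [0, 0, 0], 45]]'

```text
t: 10.07
tool_pos: [0.4453, 0.0523, 0.1935]
ee_rot: [-1.395, 0.855, -0.856]
contact_force: [0.7, 0.3, 0.1]
grip_width: 0.0382
```

```bash
python3 st.py
python3 - <<'E'
from h import *
b=bot.get_image("top");a=bot.get_image("side")
cv2.imwrite("pics/c3t.png",b[:,:,::-1]);cv2.imwrite("pics/c3s.png",a[:,:,::-1])
o=np.hstack([cv2.resize(a[140:300,230:430],(400,320)),cv2.resize(b[140:300,330:530],(400,320))])
cv2.imwrite("pics/c3.png",o[:,:,::-1])
for l in("dish",):
  for n in("top","side"):
    for d in bot.trace(n,l):
        print(n,d["p"],d["position"],d["region"].sum(),fit(n,d["position"],[(.024,0),(.03,.012),(.03,.042)],.075))
E
```

```text
t 10.0667 tcp [0.4453 0.0523 0.1935] jaw 0.47050063455260094 down [ 0.0009  0.0003 -1.    ] q [-0.0709  0.101  -0.2759  1.1931  0.0004  1.0294] F [0.7349 0.3339 0.0867] w 0.03824990355953521
top 0.89 [441.9, 199.1] 739 (array([ 0.5809, -0.267 ]), 736.0622098571621)
side 0.75 [364.0, 184.1] 496 (array([ 0.5809, -0.2579]), 556.3978110002354)
```

View pics/c3.png

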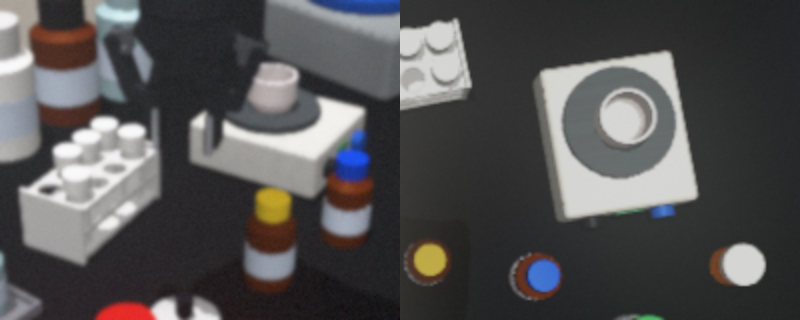

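Dish stands centred on the plate, at (442,199) in the top view. Now grasping the cover.

Emit:
carry_out --rows '[[[1, -3, -10], [0, 0, 0], 45], [[0, 0, -30], [0, 0, 0], 45], [[0, 0, -35], [0, 0, 0], 45], [[0, 0, -35], [0, 0, 0], 45], [[0, 0, -30], [0, 0, 0], 45], [[0, 0, -25], [0, 0, 0], 45], [[0, 0, -12], [0, 0, 0], 45], [[0, 0, -4], [0, 0, 0], 45], [[0, 0, 0], [0, 0, 0], 45], [[0, 0, 0], [0, 0, 0], 10]]'

```text
t: 11.1
tool_pos: [0.4488, 0.0464, 0.012]
ee_rot: [-1.395, 0.857, -0.858]
contact_force: [-0.6, -0.4, 0.9]
grip_width: 0.0274
```

Emit:
carry_out --rows '[[[0, 0, 0], [0, 0, 0], 10], [[0, 0, 0], [0, 0, 0], 10], [[0, 0, 0], [0, 0, 0], 10], [[0, 0, 0], [0, 0, 0], 10], [[0, 0, 0], [0, 0, 0], 10], [[0, 0, 0], [0, 0, 0], 10], [[0, 0, 0], [0, 0, 0], 10], [[0, 0, 0], [0, 0, 0], 10], [[0, 0, 0], [0, 0, 0], 10], [[0, 0, 0], [0, 0, 0], 10]]'

```text
t: 11.93
tool_pos: [0.449, 0.0467, 0.0126]
ee_rot: [-1.395, 0.855, -0.859]
contact_force: [-0.8, -1.3, 6.7]
grip_width: 0.0152
```

Emit:
carry_out --rows '[[[0, 0, 0], [0, 0, 0], 45], [[0, 0, 0], [0, 0, 0], 45], [[0, 0, 0], [0, 0, 0], 45], [[-2, 3, 0], [0, 0, 0], 45], [[0, 0, -2], [0, 0, 0], 45], [[0, 0, -2], [0, 0, 0], 45], [[0, 0, 0], [0, 0, 0], 45], [[0, 0, 0], [0, 0, 0], 10], [[0, 0, 0], [0, 0, 0], 10], [[0, 0, 0], [0, 0, 0], 10]]'

```text
t: 12.77
tool_pos: [0.446, 0.05, 0.0075]
ee_rot: [-1.395, 0.857, -0.857]
contact_force: [-0.2, -0.1, 2.9]
grip_width: 0.0158
```

Emit:
carry_out --rows '[[[0, 0, 0], [0, 0, 0], 10], [[0, 0, 0], [0, 0, 0], 10], [[0, 0, 0], [0, 0, 0], 10], [[0, 0, 0], [0, 0, 0], 10], [[0, 0, 0], [0, 0, 0], 10], [[0, 0, 0], [0, 0, 0], 10], [[0, 0, 0], [0, 0, 0], 10], [[0, 0, 0], [0, 0, 0], 10], [[0, 0, 0], [0, 0, 0], 10], [[0, 0, 0], [0, 0, 0], 10]]'

```text
t: 13.6
tool_pos: [0.446, 0.05, 0.0075]
ee_rot: [-1.395, 0.857, -0.857]
contact_force: [-0.3, -0.6, 6.0]
grip_width: 0.0159
```

Emit:
carry_out --rows '[[[0, 0, 5], [0, 0, 0], 10], [[0, 0, 15], [0, 0, 0], 10], [[0, 0, 30], [0, 0, 0], 10], [[0, 0, 35], [0, 0, 0], 10], [[0, 0, 35], [0, 0, 0], 10], [[0, 0, 35], [0, 0, 0], 10], [[0, 0, 25], [0, 0, 0], 10], [[0, 0, 10], [0, 0, 0], 10], [[0, 0, 0], [0, 0, 0], 10], [[0, 0, 0], [0, 0, 0], 10]]'

```text
t: 14.43
tool_pos: [0.446, 0.05, 0.1974]
ee_rot: [-1.395, 0.857, -0.858]
contact_force: [-0.4, 0.4, -0.3]
grip_width: 0.0156
```

```bash
python3 st.py
python3 - <<'E'
from h import *
b=bot.get_image("top");a=bot.get_image("side")
o=np.hstack([cv2.resize(a[140:300,230:430],(400,320)),cv2.resize(b[140:300,220:420],(400,320))])
cv2.imwrite("pics/c4.png",o[:,:,::-1])
for n in("top","side"):
    for d in bot.trace(n,"cover"): print(n,d["p"],d["position"],d["region"].sum())
E
```

```text
t 14.4333 tcp [0.446  0.05   0.1974] jaw 0.4689356622209391 down [ 0.0007 -0.0001 -1.    ] q [-0.0757  0.0998 -0.2671  1.2033 -0.      1.0262] F [-0.3616  0.4171 -0.3301] w 0.015614061153179782
side 0.64 [323.1, 216.9] 562
```

View pics/c4.png

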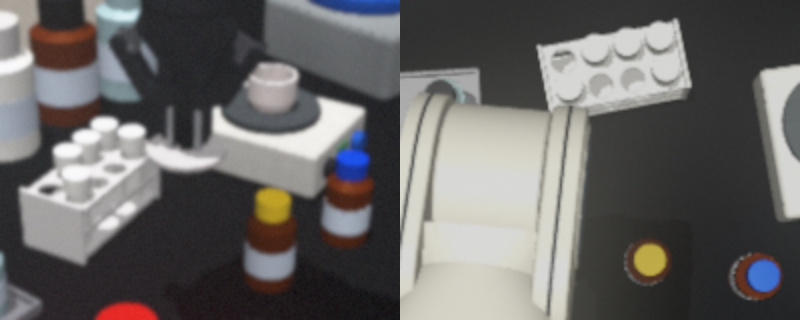

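Run:
```python
from h import *
print(proj("side",[[.446,.05,.1925]]))
h=proj("side",cyl([(.035,0),(.035,.005)])+[.446,.05,.19]); print(h.min(0),h.max(0))
```

```text
[[322.707  213.0057]]
[302.575  202.4953] [342.8771 224.2544]
```

Emit:
carry_out --rows '[[[6, -14, 0], [0, 0, 0], 10], [[12, -28, 0], [0, 0, 0], 10], [[15, -35, 0], [0, 0, 0], 10], [[15, -36, 0], [0, 0, 0], 10], [[15, -36, 0], [0, 0, 0], 10], [[15, -36, 0], [0, 0, 0], 10], [[15, -36, 0], [0, 0, 0], 10], [[15, -35, 0], [0, 0, 0], 10], [[15, -34, 0], [0, 0, 0], 10], [[12, -27, 0], [0, 0, 0], 10]]'

```text
t: 15.47
tool_pos: [0.5813, -0.2696, 0.1957]
ee_rot: [-1.395, 0.86, -0.857]
contact_force: [0.5, 0.9, -0.8]
grip_width: 0.0155
```

Cover is level in the grip at (323,215) in the side view, matching the prediction. Lowering.

Emit:
carry_out --rows '[[[1, -1, 0], [0, 0, 0], 10], [[0, 0, 0], [0, 0, 0], 10], [[0, 0, -15], [0, 0, 0], 10], [[0, 0, -20], [0, 0, 0], 10], [[0, 0, -15], [0, 0, 0], 10], [[0, 0, -10], [0, 0, 0], 10], [[0, 0, -5], [0, 0, 0], 10], [[0, 0, -2], [0, 0, 0], 10], [[0, 0, 0], [0, 0, 0], 10], [[0, 0, 0], [0, 0, 0], 10]]'

```text
t: 16.3
tool_pos: [0.5822, -0.2679, 0.1312]
ee_rot: [-1.395, 0.856, -0.858]
contact_force: [0.5, 0.0, -1.5]
grip_width: 0.0159
```

Emit:
carry_out --rows '[[[0, 0, -1], [0, 0, 0], 10], [[0, 0, -1], [0, 0, 0], 10], [[0, 0, -1], [0, 0, 0], 10], [[0, 0, -1], [0, 0, 0], 10], [[0, 0, 0], [0, 0, 0], 10], [[0, 0, 0], [0, 0, 0], 10], [[0, 0, 0], [0, 0, 0], 10], [[0, 0, 0], [0, 0, 0], 10], [[0, 0, 0], [0, 0, 0], 10], [[0, 0, 0], [0, 0, 0], 10]]'

```text
t: 17.13
tool_pos: [0.582, -0.268, 0.1264]
ee_rot: [-1.395, 0.857, -0.857]
contact_force: [0.3, -0.4, -0.5]
grip_width: 0.0156
```

```bash
python3 st.py
```

```text
t 17.1333 tcp [ 0.582  -0.268   0.1264] jaw 0.4689438526386133 down [ 0.  0. -1.] q [-0.5624  0.4558  0.0517  1.1667  0.      0.5395] F [ 0.3173 -0.3886 -0.4539] w 0.015580509062081502
```

Emit:
carry_out --rows '[[[0, 0, -1], [0, 0, 0], 10], [[0, 0, 0], [0, 0, 0], 10], [[0, 0, -1], [0, 0, 0], 10], [[0, 0, 0], [0, 0, 0], 10], [[0, 0, 0], [0, 0, 0], 10], [[0, 0, 0], [0, 0, 0], 10], [[0, 0, 0], [0, 0, 0], 10], [[0, 0, 0], [0, 0, 0], 10], [[0, 0, 0], [0, 0, 0], 10], [[0, 0, 0], [0, 0, 0], 10]]'

```text
t: 17.97
tool_pos: [0.582, -0.268, 0.1246]
ee_rot: [-1.395, 0.857, -0.857]
contact_force: [-0.5, 0.4, 3.2]
grip_width: 0.0159
```

Emit:
carry_out --rows '[[[0, 0, 0], [0, 0, 0], 30], [[0, 0, 0], [0, 0, 0], 40], [[0, 0, 0], [0, 0, 0], 50], [[0, 0, 0], [0, 0, 0], 50], [[0, 0, 0], [0, 0, 0], 50], [[0, 0, 0], [0, 0, 0], 50], [[0, 0, 5], [0, 0, 0], 50], [[0, 0, 15], [0, 0, 0], 50], [[0, 0, 30], [0, 0, 0], 50], [[0, 0, 35], [0, 0, 0], 50]]'

```text
t: 18.8
tool_pos: [0.5811, -0.2675, 0.209]
ee_rot: [-1.395, 0.86, -0.854]
contact_force: [0.9, 1.0, 0.1]
grip_width: 0.0427
```

Emit:
carry_out --rows '[[[-10, 5, 10], [0, 0, 0], 90], [[-25, 12, 0], [0, 0, -0.1], 90], [[-30, 15, 0], [0, 0, -0.1], 90], [[-30, 15, 0], [0, 0, -0.1], 90], [[-30, 16, 0], [0, 0, -0.1], 90], [[-25, 14, 0], [0, 0, 0], 90], [[-15, 7, 0], [0, 0, 0], 90], [[-5, 3, 0], [0, 0, 0], 90], [[0, 0, 0], [0, 0, 0], 90], [[0, 0, 0], [0, 0, 0], 90]]'

```text
t: 19.63
tool_pos: [0.4126, -0.1813, 0.2198]
ee_rot: [-1.241, 1.157, -1.159]
contact_force: [-0.1, -0.2, -0.4]
grip_width: 0.0766
```

```bash
python3 st.py
python3 - <<'E'
from h import *
b=bot.get_image("top");a=bot.get_image("side")
cv2.imwrite("pics/c5s.png",a[:,:,::-1])
o=np.hstack([cv2.resize(a[140:300,230:430],(400,320)),cv2.resize(b[140:300,330:530],(400,320))])
cv2.imwrite("pics/c5.png",o[:,:,::-1])
for n in("top","side"):
    for d in bot.trace(n,"cover"): print(n,d["p"],d["position"],d["region"].sum(),fit(n,d["position"],[(.035,0),(.035,.005)],.117))
E
```

```text
t 19.6333 tcp [ 0.4126 -0.1813  0.2198] jaw 0.06893924708527943 down [ 0.0012 -0.0008 -1.    ] q [-0.6007  0.0923 -0.2173  1.2597  0.0001  0.9011] F [-0.0684 -0.2386 -0.3692] w 0.0765630192565673
top 0.74 [444.4, 200.1] 890 (array([ 0.5759, -0.2682]), 887.1260157260112)
side 0.79 [370.3, 174.2] 336 (array([ 0.5769, -0.2759]), 327.11037080013193)
```

View pics/c5.png

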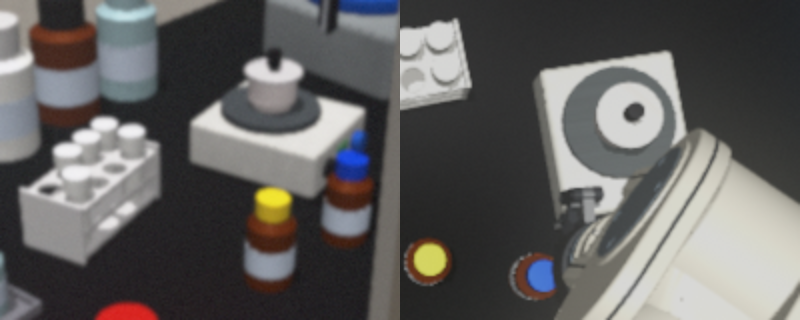

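Run:
```python
from h import *
for uv in [(461,245),(461,249),(427,251),(427,254),(406,248),(478,240)]: print(uv,back("top",uv,.0)[:2],back("top",uv,.03)[:2],back("top",uv,.05)[:2])
```

```text
(461, 245) [ 0.493  -0.3368] [ 0.4901 -0.3279] [ 0.4883 -0.322 ]
(461, 249) [ 0.4836 -0.3366] [ 0.4811 -0.3278] [ 0.4793 -0.3219]
(427, 251) [ 0.4777 -0.2578] [ 0.4752 -0.2511] [ 0.4736 -0.2466]
(427, 254) [ 0.4707 -0.2578] [ 0.4684 -0.251 ] [ 0.467  -0.2465]
(406, 248) [ 0.4839 -0.2091] [ 0.4813 -0.2037] [ 0.4796 -0.2001]
(478, 240) [ 0.5053 -0.3764] [ 0.5021 -0.3664] [ 0.5    -0.3598]
```

Cover sits centred on the dish in both views. Next is the blue bottle, with less opening for hotplate clearance.

Emit:
carry_out --rows '[[[0, 0, -10], [0, 0, 0], 78], [[0, 0, -20], [0, 0, 0], 78], [[0, 0, -30], [0, 0, 0], 78], [[0, 0, -35], [0, 0, 0], 78], [[0, 0, -35], [0, 0, 0], 78], [[0, 0, -30], [0, 0, 0], 78], [[0, 0, -20], [0, 0, 0], 78], [[0, 0, -4], [0, 0, 0], 78], [[0, 0, 0], [0, 0, 0], 78], [[0, 0, 0], [0, 0, 0], 40]]'

```text
t: 20.67
tool_pos: [0.4127, -0.1814, 0.036]
ee_rot: [-1.241, 1.158, -1.158]
contact_force: [-0.2, -0.3, 0.6]
grip_width: 0.0557
```

Emit:
carry_out --rows '[[[0, 0, 0], [0, 0, 0], 40], [[0, 0, 0], [0, 0, 0], 40], [[0, 0, 0], [0, 0, 0], 40], [[0, 0, 0], [0, 0, 0], 40], [[0, 0, 0], [0, 0, 0], 40], [[0, 0, 0], [0, 0, 0], 40], [[0, 0, 0], [0, 0, 0], 40], [[0, 0, 0], [0, 0, 0], 40], [[0, 0, 0], [0, 0, 0], 40], [[0, 0, 0], [0, 0, 0], 40]]'

```text
t: 21.5
tool_pos: [0.4129, -0.1816, 0.0368]
ee_rot: [-1.241, 1.156, -1.161]
contact_force: [-0.2, 0.7, 7.8]
grip_width: 0.0486
```

Emit:
carry_out --rows '[[[0, 0, 5], [0, 0, 0], 40], [[0, 0, 15], [0, 0, 0], 40], [[0, 0, 30], [0, 0, 0], 40], [[0, 0, 35], [0, 0, 0], 40], [[0, 0, 35], [0, 0, 0], 40], [[0, 0, 35], [0, 0, 0], 40], [[4, 10, 25], [0, 0, 0], 40], [[8, 20, 10], [0, 0, 0], 40], [[12, 28, 0], [0, 0, 0], 40], [[14, 33, 0], [0, 0, 0], 40]]'

```text
t: 22.33
tool_pos: [0.4503, -0.0898, 0.2271]
ee_rot: [-1.239, 1.157, -1.162]
contact_force: [0.6, -0.4, -2.0]
grip_width: 0.0488
```

Emit:
carry_out --rows '[[[15, 35, 0], [0, 0, 0], 40], [[15, 35, 0], [0, 0, 0], 40], [[15, 35, 0], [0, 0, 0], 40], [[15, 35, 0], [0, 0, 0], 40], [[15, 35, 0], [0, 0, 0], 40], [[15, 35, 0], [0, 0, 0], 40], [[15, 35, 0], [0, 0, 0], 40], [[15, 35, 0], [0, 0, 0], 40], [[13, 30, 0], [0, 0, 0], 40], [[10, 22, 0], [0, 0, 0], 40]]'

```text
t: 23.17
tool_pos: [0.5932, 0.2449, 0.2257]
ee_rot: [-1.241, 1.157, -1.157]
contact_force: [0.4, -1.4, -0.9]
grip_width: 0.0484
```

Emit:
carry_out --rows '[[[5, 10, 0], [0, 0, 0], 40], [[0, 2, 0], [0, 0, 0], 40], [[0, 0, 0], [0, 0, 0], 40], [[0, 0, 0], [0, 0, 0], 40], [[0, 0, 0], [0, 0, 0], 40], [[0, 0, 0], [0, 0, 0], 40], [[0, 0, 0], [0, 0, 0], 40], [[0, 0, 0], [0, 0, 0], 40], [[0, 0, 0], [0, 0, 0], 40], [[0, 0, 0], [0, 0, 0], 40]]'

```text
t: 24.0
tool_pos: [0.598, 0.2538, 0.2255]
ee_rot: [-1.241, 1.158, -1.158]
contact_force: [0.4, -0.4, -1.2]
grip_width: 0.0484
```

```bash
python3 st.py
python3 - <<'E'
from h import *
b=bot.get_image("top");a=bot.get_image("side")
cv2.imwrite("pics/c6t.png",b[:,:,::-1])
o=np.hstack([cv2.resize(a[140:380,80:330],(400,384)),cv2.resize(b[140:380,120:370],(400,384))])
cv2.imwrite("pics/c6.png",o[:,:,::-1])
E
```

```text
t 24.0 tcp [0.598  0.2538 0.2255] jaw 0.06867348383950132 down [ 0.0001  0.     -1.    ] q [ 0.2724  0.435   0.2716  1.4073 -0.      1.7745] F [ 0.3967 -0.3594 -1.1685] w 0.0483810361968753
```

View pics/c6.png

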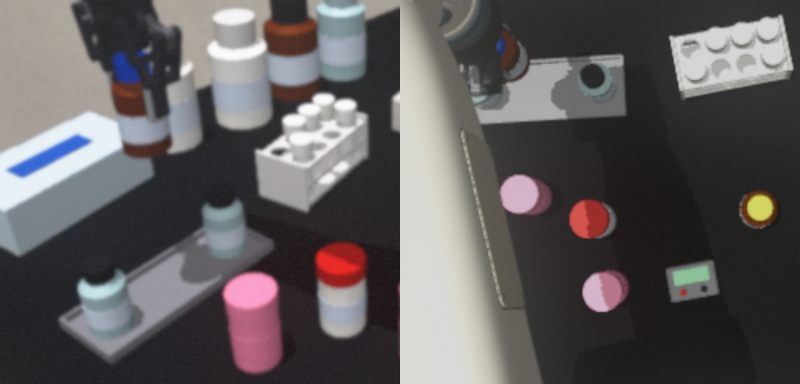

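Bottle is held upright above the tray. Lowering.

Emit:
carry_out --rows '[[[0, 0, -10], [0, 0, 0], 40], [[0, 0, -25], [0, 0, 0], 40], [[0, 0, -35], [0, 0, 0], 40], [[0, 0, -35], [0, 0, 0], 40], [[0, 0, -30], [0, 0, 0], 40], [[0, 0, -25], [0, 0, 0], 40], [[0, 0, -13], [0, 0, 0], 40], [[0, 0, -6], [0, 0, 0], 40], [[0, 0, -2], [0, 0, 0], 40], [[0, 0, 0], [0, 0, 0], 40]]'

```text
t: 24.93
tool_pos: [0.598, 0.2541, 0.0443]
ee_rot: [-1.241, 1.158, -1.158]
contact_force: [-0.2, -0.1, -0.5]
grip_width: 0.0487
```

Emit:
carry_out --rows '[[[0, 0, -1], [0, 0, 0], 40], [[0, 0, 0], [0, 0, 0], 40], [[0, 0, -1], [0, 0, 0], 40], [[0, 0, 0], [0, 0, 0], 40], [[0, 0, -1], [0, 0, 0], 40], [[0, 0, 0], [0, 0, 0], 40], [[0, 0, -1], [0, 0, 0], 40], [[0, 0, 0], [0, 0, 0], 40], [[0, 0, 0], [0, 0, 0], 40], [[0, 0, 0], [0, 0, 0], 40]]'

```text
t: 25.77
tool_pos: [0.598, 0.2541, 0.0409]
ee_rot: [-1.241, 1.158, -1.158]
contact_force: [-2.1, -0.8, 6.1]
grip_width: 0.0485
```

Emit:
carry_out --rows '[[[0, 0, 0], [0, 0, 0], 65], [[0, 0, 0], [0, 0, 0], 72], [[0, 0, 0], [0, 0, 0], 80], [[0, 0, 0], [0, 0, 0], 80], [[0, 0, 0], [0, 0, 0], 80], [[0, 0, 10], [0, 0, 0], 80], [[0, 0, 25], [0, 0, 0], 80], [[0, 0, 35], [0, 0, 0], 80], [[0, 0, 40], [0, 0, 0], 80], [[0, 0, 40], [0, 0, 0], 80]]'

```text
t: 26.6
tool_pos: [0.5974, 0.2539, 0.1926]
ee_rot: [-1.241, 1.159, -1.158]
contact_force: [1.9, 1.0, 0.1]
grip_width: 0.0683
```

Emit:
carry_out --rows '[[[-8, -4, 10], [0, 0, 0.12], 80], [[-20, -9, 0], [0, 0, 0.12], 80], [[-25, -11, 0], [0, 0, 0.12], 80], [[-25, -12, 0], [0, 0, 0.12], 80], [[-25, -12, 0], [0, 0, 0.12], 80], [[-25, -12, 0], [0, 0, 0.12], 80], [[-25, -12, 0], [0, 0, 0.12], 80], [[-20, -9, 0], [0, 0, 0.12], 80], [[-10, -4, 0], [0, 0, 0.12], 80], [[-5, -1, 0], [0, 0, 0.12], 80]]'

```text
t: 27.43
tool_pos: [0.4083, 0.1674, 0.2016]
ee_rot: [-1.558, 0.232, -0.233]
contact_force: [0.6, 0.6, 0.7]
grip_width: 0.0682
```

Emit:
carry_out --rows '[[[0, 0, 0], [0, 0, 0.12], 90], [[0, 0, 0], [0, 0, 0.12], 90], [[0, 0, 0], [0, 0, 0.12], 90], [[0, 0, 0], [0, 0, 0.12], 90], [[0, 0, 0], [0, 0, 0.12], 90], [[0, 0, 0], [0, 0, 0.1], 90], [[0, 0, 0], [0, 0, 0], 90], [[0, 0, 0], [0, 0, 0], 90], [[0, 0, 0], [0, 0, 0], 90], [[0, 0, 0], [0, 0, 0], 90]]'

```text
t: 28.27
tool_pos: [0.41, 0.1681, 0.2006]
ee_rot: [-1.548, -0.311, 0.31]
contact_force: [0.4, 0.1, -0.1]
grip_width: 0.0773
```

```bash
python3 st.py
python3 - <<'E'
from h import *
b=bot.get_image("top");a=bot.get_image("side")
cv2.imwrite("pics/c7t.png",b[:,:,::-1])
o=np.hstack([cv2.resize(a[140:380,80:330],(400,384)),cv2.resize(b[140:380,120:370],(400,384))])
cv2.imwrite("pics/c7.png",o[:,:,::-1])
E
```

```text
t 28.2667 tcp [0.41   0.1681 0.2006] jaw 1.966630315862686 down [ 0.0003  0.0001 -1.    ] q [ 0.1992  0.0887 -0.2712  1.2106  0.     -0.1966] F [ 0.4012  0.1082 -0.1184] w 0.07727466165423143
```

View pics/c7.png

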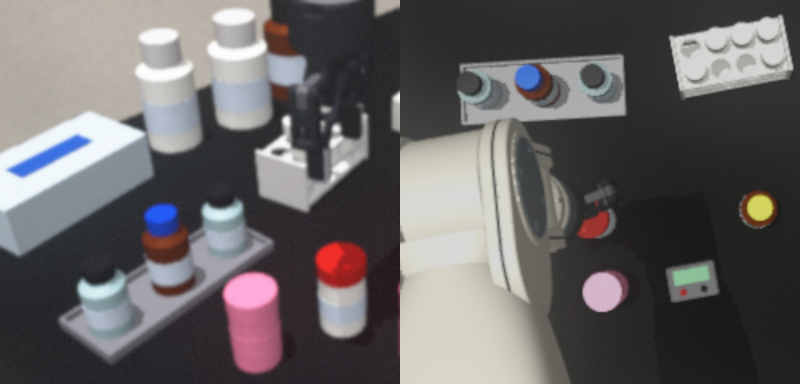

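The blue bottle stands upright in the tray midway between the clear bottles, with its cap at crop (528,77). Next is the red jar.

Emit:
carry_out --rows '[[[0, 0, -10], [0, 0, 0], 85], [[0, 0, -20], [0, 0, 0], 85], [[0, 0, -30], [0, 0, 0], 85], [[0, 0, -30], [0, 0, 0], 85], [[0, 0, -30], [0, 0, 0], 85], [[0, 0, -20], [0, 0, 0], 85], [[0, 0, -10], [0, 0, 0], 85], [[0, 0, 0], [0, 0, 0], 85], [[0, 0, 0], [0, 0, 0], 85], [[0, 0, 0], [0, 0, 0], 40]]'

```text
t: 29.2
tool_pos: [0.4105, 0.1682, 0.0512]
ee_rot: [-1.548, -0.313, 0.311]
contact_force: [0.5, 0.3, 0.6]
grip_width: 0.0622
```

Emit:
carry_out --rows '[[[0, 0, 0], [0, 0, 0], 40], [[0, 0, 0], [0, 0, 0], 40], [[0, 0, 0], [0, 0, 0], 40], [[0, 0, 0], [0, 0, 0], 40], [[0, 0, 0], [0, 0, 0], 40], [[0, 0, 0], [0, 0, 0], 40], [[0, 0, 0], [0, 0, 0], 40], [[0, 0, 0], [0, 0, 0], 40], [[0, 0, 0], [0, 0, 0], 40], [[0, 0, 0], [0, 0, 0], 40]]'

```text
t: 30.03
tool_pos: [0.4108, 0.1682, 0.0516]
ee_rot: [-1.548, -0.314, 0.31]
contact_force: [-2.7, 0.4, 5.9]
grip_width: 0.0507
```

Emit:
carry_out --rows '[[[0, 0, 5], [0, 0, 0], 40], [[0, 0, 15], [0, 0, 0], 40], [[0, 0, 30], [0, 0, 0], 40], [[0, 0, 35], [0, 0, 0], 40], [[0, 0, 35], [0, 0, 0], 40], [[6, -8, 25], [0, 0, 0], 40], [[12, -17, 5], [0, 0, -0.05], 40], [[20, -27, 0], [0, 0, -0.05], 40], [[22, -31, 0], [0, 0, -0.05], 40], [[22, -31, 0], [0, 0, -0.05], 40]]'

```text
t: 30.87
tool_pos: [0.4925, 0.053, 0.2016]
ee_rot: [-1.565, -0.156, 0.153]
contact_force: [1.0, 0.9, -1.3]
grip_width: 0.0508
```

Emit:
carry_out --rows '[[[22, -31, 0], [0, 0, 0], 40], [[20, -29, 0], [0, 0, 0], 40], [[14, -20, 0], [0, 0, 0], 40], [[8, -10, 0], [0, 0, 0], 40], [[3, -3, 0], [0, 0, 0], 40], [[0, 0, 0], [0, 0, 0], 40], [[0, 0, 0], [0, 0, 0], 40], [[0, 0, 0], [0, 0, 0], 40], [[0, 0, 0], [0, 0, 0], 40], [[0, 0, 0], [0, 0, 0], 40]]'

```text
t: 31.7
tool_pos: [0.5585, -0.038, 0.2008]
ee_rot: [-1.565, -0.157, 0.156]
contact_force: [-0.1, 0.3, -0.6]
grip_width: 0.0506
```

```bash
python3 st.py
python3 - <<'E'
from h import *
b=bot.get_image("top");a=bot.get_image("side")
o=np.hstack([cv2.resize(a[120:320,200:450],(400,320)),cv2.resize(b[120:320,230:480],(400,320))])
cv2.imwrite("pics/c8.png",o[:,:,::-1])
E
```

```text
t 31.7 tcp [ 0.5585 -0.038   0.2008] jaw 1.7702609937997478 down [ 0.0004  0.     -1.    ] q [-0.2178  0.2853 -0.019   1.2662  0.0001 -0.4173] F [-0.1147  0.3156 -0.5918] w 0.0506304879295848
```

View pics/c8.png

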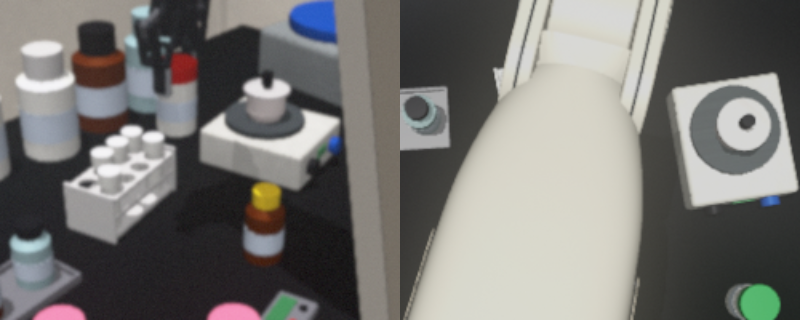

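Jar is held upright in front of the rack. Lowering.

Emit:
carry_out --rows '[[[0, 0, -10], [0, 0, 0], 40], [[0, 0, -20], [0, 0, 0], 40], [[0, 0, -30], [0, 0, 0], 40], [[0, 0, -30], [0, 0, 0], 40], [[0, 0, -25], [0, 0, 0], 40], [[0, 0, -15], [0, 0, 0], 40], [[0, 0, -10], [0, 0, 0], 40], [[0, 0, -5], [0, 0, 0], 40], [[0, 0, 0], [0, 0, 0], 40], [[0, 0, 0], [0, 0, 0], 40]]'

```text
t: 32.63
tool_pos: [0.5594, -0.039, 0.0559]
ee_rot: [-1.565, -0.156, 0.155]
contact_force: [-0.6, -0.0, -0.6]
grip_width: 0.0506
```

Emit:
carry_out --rows '[[[0, 0, -1], [0, 0, 0], 40], [[0, 0, 0], [0, 0, 0], 40], [[0, 0, -1], [0, 0, 0], 40], [[0, 0, 0], [0, 0, 0], 40], [[0, 0, -1], [0, 0, 0], 40], [[0, 0, 0], [0, 0, 0], 40], [[0, 0, -1], [0, 0, 0], 40], [[0, 0, 0], [0, 0, 0], 40], [[0, 0, 0], [0, 0, 0], 40], [[0, 0, 0], [0, 0, 0], 40]]'

```text
t: 33.47
tool_pos: [0.5591, -0.0389, 0.0517]
ee_rot: [-1.565, -0.156, 0.155]
contact_force: [-1.5, 1.7, 4.0]
grip_width: 0.0506
```

Release, rise, then move off to the right and up so the top camera sees the stations.

Emit:
carry_out --rows '[[[0, 0, 0], [0, 0, 0], 65], [[0, 0, 0], [0, 0, 0], 75], [[0, 0, 0], [0, 0, 0], 80], [[0, 0, 0], [0, 0, 0], 80], [[0, 0, 0], [0, 0, 0], 80], [[0, 0, 10], [0, 0, 0], 80], [[0, 0, 25], [0, 0, 0], 80], [[0, 0, 35], [0, 0, 0], 80], [[0, 0, 40], [0, 0, 0], 80], [[0, 0, 40], [0, 0, 0], 80]]'

```text
t: 34.3
tool_pos: [0.5583, -0.0388, 0.2036]
ee_rot: [-1.565, -0.155, 0.156]
contact_force: [2.9, -0.1, 0.2]
grip_width: 0.0685
```

Emit:
carry_out --rows '[[[-15, 0, 20], [0, 0, 0], 80], [[-20, -20, 15], [0, 0, 0], 80], [[-20, -30, 0], [0, 0, 0], 80], [[-20, -35, 0], [0, 0, 0], 80], [[-20, -35, 0], [0, 0, 0], 80], [[-20, -35, 0], [0, 0, 0], 80], [[-15, -35, 0], [0, 0, 0], 80], [[-15, -35, 0], [0, 0, 0], 80], [[-15, -35, 0], [0, 0, 0], 80], [[-10, -35, 0], [0, 0, 0], 80]]'

```text
t: 35.13
tool_pos: [0.3873, -0.3353, 0.2376]
ee_rot: [-1.566, -0.156, 0.155]
contact_force: [1.7, -0.9, 1.4]
grip_width: 0.0682
```

Emit:
carry_out --rows '[[[-5, -35, 0], [0, 0, 0], 80], [[-5, -35, 0], [0, 0, 0], 80], [[-5, -30, 0], [0, 0, 0], 80], [[-5, -20, 0], [0, 0, 0], 80], [[-5, -10, 0], [0, 0, 0], 80], [[0, 0, 0], [0, 0, 0], 80], [[0, 0, 0], [0, 0, 0], 80], [[0, 0, 0], [0, 0, 0], 80], [[0, 0, 0], [0, 0, 0], 80], [[0, 0, 0], [0, 0, 0], 80]]'

```text
t: 35.97
tool_pos: [0.3645, -0.4628, 0.237]
ee_rot: [-1.566, -0.157, 0.156]
contact_force: [-0.3, 1.0, 0.3]
grip_width: 0.0682
```

```bash
python3 st.py
python3 - <<'E'
from h import *
b=bot.get_image("top");a=bot.get_image("side")
cv2.imwrite("pics/fs.png",a[:,:,::-1]);cv2.imwrite("pics/ft.png",b[:,:,::-1])
o=np.vstack([cv2.resize(b[130:300,140:500],(800,378)),np.hstack([cv2.resize(a[120:320,120:450],(400,222)),cv2.resize(a[120:320,120:450],(400,222))])])
o=np.vstack([cv2.resize(b[140:300,140:500],(720,320)),cv2.resize(a[130:260,130:470],(720,275))])
cv2.imwrite("pics/c9.png",o[:,:,::-1])
H,S,V=[x.astype(int) for x in cv2.split(cv2.cvtColor(b,cv2.COLOR_RGB2HSV))]
yy,xx=np.mgrid[:480,:640]
def go(nm,m,g,prof,z0):
    uv=proj("top",[[g[0],g[1],.085+z0]])[0]; mm=m&(np.hypot(xx-uv[0],yy-uv[1])<20)
    try: c,A=blob(mm,uv); print(nm,c,A,fit("top",c,prof,z0))
    except Exception as e: print(nm,e)
red=((H<8)|(H>172))&(S>150)&(V>60)
go("red",red,(.559,-.039),JL,0); go("blue",(abs(H-112)<15)&(S>120)&(V>60),(.598,.2535),CAP,.004)
go("yellow",(abs(H-29)<9)&(S>120)&(V>80),(.4284,-.0621),CAP,0); go("green",colmask(b,"green"),(.3471,-.2968),JL,0)
g=cv2.cvtColor(b,cv2.COLOR_RGB2GRAY); m=g>150
uv=proj("top",[[.582,-.268,.12]])[0]; mm=m&(np.hypot(xx-uv[0],yy-uv[1])<22)
c,A=blob(mm,uv); print("cover",c,A,fit("top",c,[(.035,0),(.035,.005)],.117))
m2=(g<120)|(np.hypot(xx-uv[0],yy-uv[1])<19); m2&=np.hypot(xx-439,yy-201)<33
c,A=blob(m2,(439,201)); print("plate",c,A,fit("top",c,[(.062,.075)]))
E
```

```text
t 35.9667 tcp [ 0.3645 -0.4628  0.237 ] jaw 1.7703433395689858 down [ 0.0004 -0.0005 -1.    ] q [-1.0462  0.3245  0.1298  1.3754  0.0001 -1.2457] F [-0.2925  0.9575  0.3025] w 0.06816505278783674
red [335.0709 209.5429] 457 (array([ 0.5585, -0.0403]), 474.94043982937)
blue [200.0341 188.3035] 211 (array([0.5986, 0.254 ]), 233.85360612696968)
yellow [344.717  269.2433] 221 (array([ 0.4284, -0.0621]), 209.340629206039)
green [454.3441 309.5461] 533 (array([ 0.3473, -0.2966]), 539.6288215522654)
cover [444.5629 197.0547] 805 (array([ 0.5824, -0.2686]), 885.6459575679619)
plate [438.9383 200.8098] 2394 (array([ 0.5829, -0.2679]), 2477.4063033028506)
```

View pics/c9.png

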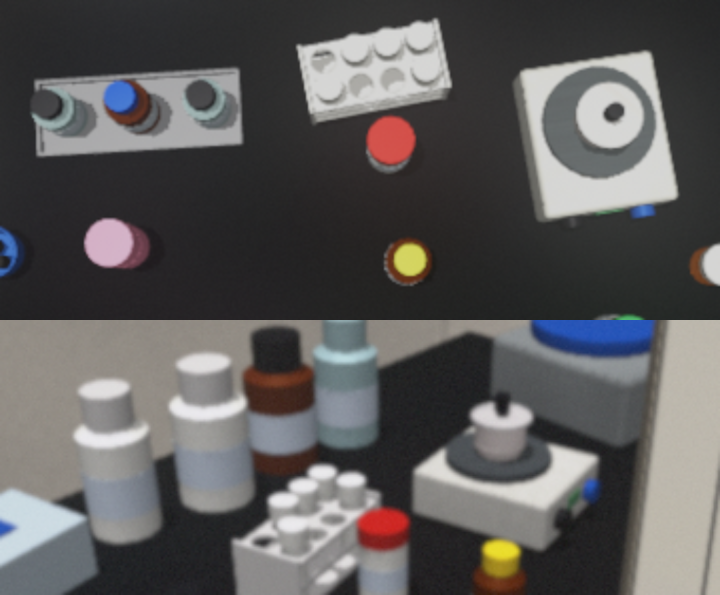

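Both views show everything in place: cover at (445,197), red lid at (335,210), blue cap at (200,188). The yellow bottle and green jar have not moved. Handing in.

```bash
python3 -c "
from plant import bot
print(bot.job_done())"
```

```text
the job is handed in; nothing more can be done
None
```

The job is handed in at about 36 s of the 104 s allowed, with everything let go and the arm clear. I placed the dish on the plate, the cover on the dish, the blue-capped bottle in the tray and the red-lidded jar in front of the rack, in that order. The hand-in reports no verdict.

Last checks, measured from the top camera unless noted:

| Thing | Result | Limit |
|---|---|---|
| Cover against plate centre | about 1 mm off | – |
| Dish against plate centre (checked before the cover went on) | about 2 mm off | 12 mm |
| Cover against dish | about 2 mm off | 10 mm |
| Blue-capped bottle against the tray midpoint | about 1–2 mm off | 13 mm each way |
| Red-lidded jar | about 85 mm before the rack centre (20 mm clear) and 1–2 mm from its middle | 70–100 mm, 15 mm |
| Yellow-capped bottle and green-lidded jar | less than 1 mm of movement | 25 mm |

- **Disagreements:** The trace network put the cover about 6 mm nearer the robot than my colour measurement did. The side view put the dish, partly hidden then, and the cover 8–10 mm off sideways. The pictures and the arm's own position supported the colour measurement.
- **Tray midpoint:** The tray's corners and the two clear bottles gave midpoints about 5 mm apart, so I aimed between them. Against the clear bottles' midpoint the blue bottle is about 3 mm off.
- **Regrasp:** I gripped the cover once, let go, and gripped it again lower and better centred before lifting it.

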